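# Weigh a canister on a spring hook scale

### The job

Take the lidded canister by its wooden grip, lift it and hang it by its wire bail on the hook of the spring scale. Ease it down slowly while you hold it until the spring carries its whole weight, neither more nor less, and only then let go, so that the hook never jerks down or up (always slower than 70 mm/s) and is never pressed hard (total load on the scale under 12 N). Leave the canister hanging upright and still on the hook and do not disturb the other things on the worktop.

Things in the scene. Friction and masses are not known exactly. Their poses are not given: they have to be found in the camera images.
- canister: the thing to weigh: closed steel cup, 52 mm wide, with a steel lid (55 mm wide, top at 78 mm), a rigid wire bail over the lid and an upright wooden grip on top of the bail; 183 mm tall, 0.18 to 0.88 kg (varies, cannot be seen). Origin: centre of the underside, z up. The opening under the bail is looked through along x; both sides are alike, either may face the hook
- bail_apex (a point): underside of the bail's wire at its peak, 122 mm above the canister's underside on its axis: this rests on the hook. The wire is 5 mm thick and arches in the canister's y-z plane; the opening under it is 47 mm wide (y) at the lid, narrows to the peak and is 44 mm high above the lid
- canister_grip (a point): middle of the upper part of the wooden grip, 160.5 mm above the canister's underside on its axis; the grip measures 16 mm in the canister's x, 30 mm in y and reaches from 128 to 183 mm up
- scale_stand: the spring scale: fixed stand with a base plate (185x100x12 mm) and a column 245 mm tall, 44 mm deep, 50 mm wide, whose front face stands about 90 mm behind the hook's seat (towards the stand's +x). Origin: on the worktop straight below the hook's seat, z up. The hook comes out of the column and points along the stand's -x, towards the robot
- hook_seat (a point): top of the hook's wire (7 mm thick) at the bottom of its dip, where the bail rests; moves with the hook; 208.5 mm above the worktop when empty. The wire rises to both sides: to its free tip 20 mm ahead (stand's -x), top 13 mm above the seat, and to the arm behind (+x), top 12 mm above the seat. The bail must pass over the tip, with the tip through the opening, before it sinks into the dip
- scale_hook (a joint): how far the hook is pulled down, in m; 0 empty, 0.08 at the stop. A spring pulls it up: 140 N per m, so it rests at weight / 140 N/m; lightly damped (3 N per m/s); it springs if the load is let go or taken up suddenly
- plain_cup: a loose steel cup like the canister's body (52 mm wide, 72 mm tall) but open, without lid, bail or grip; bystander, origin under its centre
- garlic: a loose garlic bulb, 48x50x51 mm; bystander, origin under its centre
- peeler: a loose peeler, 170x25x18 mm, lying along its x; bystander, origin under its centre
- teaspoon: a loose teaspoon, 132x26x9 mm, lying along its x; bystander, origin under its centre
- mill: a loose small grinder, 44 mm wide, 90 mm tall; bystander, origin under its centre

How it is judged (in metres and radians):
On the way, in this order (a step that is already met when the one before it is completed fails the run):
1. the canister is lifted off the worktop in the gripper (height (world z) of canister above 0.04 m and contact force between the fingers and canister above 0.5 N), for 0.2 s.
2. the bail lies in the hook and the scale takes load while the gripper still holds the canister (distance between bail_apex and hook_seat below 0.012 m and contact force between canister and scale_stand above 1 N and contact force between the fingers and canister above 0.5 N), for 0.3 s.
At the end, for the whole second after the job is handed in: the canister hangs free on the hook: the peak of its bail within 12 mm of the hook's seat, the hook pulled down 10 to 66 mm by the canister's weight, its underside more than 18 mm above the worktop, upright within 0.2 rad, slower than 0.04 m/s, the hook slower than 0.01 m/s, and the gripper off it (distance between bail_apex and hook_seat below 0.012 m and value of joint scale_hook between 0.01 and 0.066 m and height (world z) of canister above 0.018 m and angle between canister's own z axis and vertical below 0.2 rad and linear speed of canister below 0.04 m/s and velocity of joint scale_hook between -0.01 and 0.01 m/s and not (contact force between the fingers and canister above 0.05 N)); the robot touches nothing.
It fails at once if the hook is jolted (moves up or down faster than 0.07 m/s) (velocity of joint scale_hook above 0.07 m/s or velocity of joint scale_hook below -0.07 m/s).
It fails at once if the scale is overloaded (canister presses on it with more than 12 N) (contact force between canister and scale_stand above 12 N).
It fails at once if a bystander is pushed more than 25 mm (distance of any of plain_cup, garlic, peeler, teaspoon, mill from where it was at the start of the episode above 0.025 m).
It also fails if it takes over 64 s, if anything falls off the work surface, if the arm or the gripper's body presses on something with over 40 N, if the wrist force passes 120 N, or if a joint passes its speed limit or range.

### The arm

A 6-joint arm with a two-finger parallel gripper is mounted at the origin on a cart in front of the work surface, level with it; the furniture and walls round the work are solid. World frame = base frame: x ahead of the robot, y to its left, z up, the work surface at z = 0. Lengths are in mm, angles in rad, forces in N, time in s.
With the tool pointing down it reaches from about 375 to 900 mm from the base axis. Payload 3.1 kg.
Tool frame: the origin (TCP) lies on the centre line of the jaws, within the pads' length; the fingertips stand 17 mm ahead of it and the grasp point (between the pads) lies 2 mm behind it (manip.tips_ahead is the distance from the TCP to the fingertips, in mm); z points along the fingers, y is the line along which they close (so a half turn about z gives the same grasp; the last joint's range is limited). The gripper opens to 85 mm and grips with 20 to 120 N. Pads are 22 mm wide; open, the fingers measure 114 mm over their backs; the gripper's body (76 mm by 85 mm) begins 54 mm behind the grasp point. The pads swing forward as they close: fully open they stand 13 mm farther back than shut.
Start: joints at [-1.5, 0.527, 1.433, -0, 1.181, -0.178], TCP at [153.925, -605.726, 248.31] pointing down, gripper open.
Joint ranges: [-3.08, 3.08], [-0.75, 2.2], [0.22, 2.44], [-1.43, 4.57], [0, 2.65], [-2.85, 2.85]. Speed limits (rad/s): [2.79, 2.79, 3.14, 3.14, 3.14, 3.14].

### API

Orientations are given as a 3x3 rotation matrix whose columns are the frame's x, y, z axes.
In Python, from rig import telemetry, imaging, manip gives the robot as it stands.
- The arm moves only by the tool arm_command, never from a script. Its argument "targets" is text: rows parted by semicolons, each of 7 numbers parted by spaces: the shift along the tool's x, y, z in mm, then the turn, a rotation vector about the tool's x, y, z in rad, then the closure in counts, from 0 (fully open) to 255 (shut). In form: dx dy dz wx wy wz hand; .... A call has 1 to 8 rows; each row shifts and turns the commanded pose from where the row before left it, along the tool's axes as they then stand; what a row does not reach is not made up. A row lasts 1/8 s, in which the tool goes at most 62.5 mm and 10.7 degrees, less where a joint would pass 70% of its speed; a pose out of reach is approached as far as the arm can. A call with a gripper value outside its range is refused whole. The fingers move at their own pace and stop on an object; the grip force is fixed at half the most. Time passes only in rows, so rows that do not move let the fingers close. It gives the time, the measured TCP pose, the force, the opening and the grip force at its end, in the units of the state.
- telemetry.sense(): the state, without advancing time (a new reading comes with each control period).
- imaging.get_image(name): name is "side" or "top"; returns a dict with "frame" (384x512x3 uint8, red, green, blue), "mtx" (3x3 intrinsics, pixels), "k1" (the pictures are not rectified: a ray, as slopes to the right and down, at radius r is drawn at 1 + k1 r^2 times it, then the intrinsics apply), "position" and "attitude" of the camera in the world. Camera axes: x right, y up, looking along -z (the intrinsics and any distortion apply to the point x, -y, -z); pixel columns grow to the right and rows downward; lengths in mm; the calibration is good to about 2 mm. A picture is of the moment at which its call begins. There is no depth.
- manip.job_done(): hands the job in; it is judged then, once.
The state is a dict: "t": time; "joint_pos": joint angles; "qvel": joint speeds; "tau": joint torques, N m; "tcp_pos": TCP position; "eef_rot": TCP orientation; "contact_force": force on the tool from outside, world axes, zero at the start; "ft_torque": the same for the moment, N m; "opening": finger opening in mm; "grasp_force": force on a finger pad.
Only numpy, scipy, OpenCV 4.12 (cv2) and the standard library are available. Lean on these libraries where they do the work, as an engineer would, in place of code of your own. Each camera call takes 0.05 s, during which the arm holds its last target. There are 200 camera calls.

## Working session

There is one attempt and no reset: what is moved stays moved. The work goes in short steps, Python scripts to look and compute and a tool call to move; the robot and the scene stay as the last step left them, time stands still between calls to the robot, and variables do not carry over. Pictures are saved under pics/ and viewed, at most 10 in all, crops included, and the job is handed in when it is done.

Besides the shell and the picture viewer there is one more tool, called after "Emit:" as name(argument=value, ...) on one line, values as JSON. arm_command: Moves the arm, as the interface text tells. Its arguments: {"type":"object","properties":{"targets":{"type":"string"}},"required":["targets"]}

```bash
mkdir -p pics; ls
cat > h.py <<'E'
import numpy as np,cv2
from rig import telemetry, imaging, manip
def grab(n,f):
    d=imaging.get_image(n); cv2.imwrite('pics/'+f,d['frame'][:,:,::-1]); 
    np.savez('pics/'+n+'.npz',**{k:np.array(v) for k,v in d.items()}); return d
def load(n): return dict(np.load('pics/'+n+'.npz'))
def ray(d,u,v):
    K=np.array(d['mtx']);k=float(d['k1'])
    p=cv2.undistortPoints(np.array([[[u,v]]],float),K,np.array([k,0,0,0.]))[0,0]
    r=np.array(d['attitude'])@np.array([p[0],-p[1],-1]); return np.array(d['position'],float),r/np.linalg.norm(r)
def onz(d,u,v,z): 
    o,r=ray(d,u,v); return o+r*(z-o[2])/r[2]
def onplane(d,u,v,p,n):
    o,r=ray(d,u,v); return o+r*(np.dot(np.array(p)-o,n)/np.dot(r,n))
def tri(d1,p1,d2,p2):
    o1,r1=ray(d1,*p1);o2,r2=ray(d2,*p2)
    s=np.linalg.lstsq(np.stack([r1,-r2],1),o2-o1,rcond=None)[0]
    a,b=o1+s[0]*r1,o2+s[1]*r2; return (a+b)/2,np.linalg.norm(a-b)
E
python3 - <<'E'
from h import *
np.set_printoptions(precision=3,suppress=True)
for n in('side','top'):
    d=grab(n,n+'1.png');print(n,d['mtx'],d['k1'],d['position'],d['attitude'])
print(telemetry.sense())
E
```

```text
pics
side [[430.5     0.    254.005]
 [  0.    430.5   202.398]
 [  0.      0.      1.   ]] -0.05310722586963799 [  77.858 1197.562  755.292] [[-0.921  0.21  -0.327]
 [-0.389 -0.477  0.788]
 [ 0.009  0.854  0.521]]
top [[360.424   0.    253.688]
 [  0.    360.424 191.535]
 [  0.      0.      1.   ]] 0.03262274835341046 [279.751 262.666 986.433] [[ 0.003  0.971 -0.238]
 [-1.     0.002 -0.004]
 [-0.004  0.238  0.971]]
{'t': 0.1, 'joint_pos': array([-1.5  ,  0.528,  1.434,  0.   ,  1.181, -0.178]), 'qvel': array([ 0.001, -0.001, -0.004,  0.   ,  0.002, -0.   ]), 'tau': array([ -0.   , -44.33 , -17.859,  -0.   ,   0.004,  -0.   ]), 'tcp_pos': array([ 153.888, -605.125,  247.442]), 'eef_rot': array([[ 0.969,  0.246, -0.   ],
       [ 0.246, -0.969,  0.002],
       [ 0.   , -0.002, -1.   ]]), 'contact_force': array([0.311, 1.168, 0.582]), 'ft_torque': array([0.015, 0.015, 0.04 ]), 'grasp_force': 0.0, 'opening': 85.38564055178972}
```

View pics/side1.png

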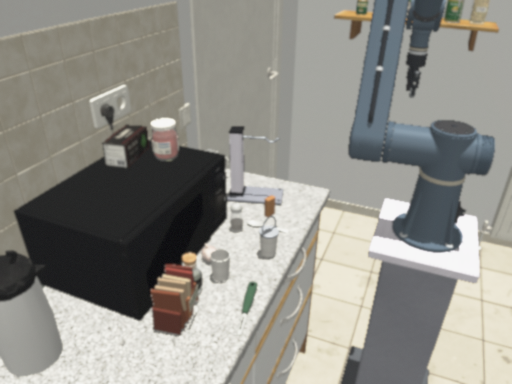

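View pics/top1.png

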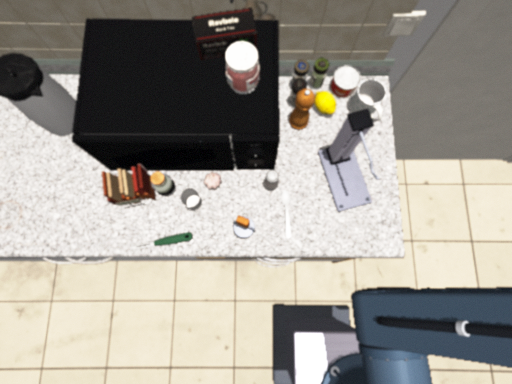

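The side view shows the canister (grip at 269,205) and the stand (column at 237,160; hook near 265,138). In the top view the canister is at about (243,225) and the stand at about (345,175), with the hook over the base plate. I need enlarged crops.

Run:
```python
from h import *
a=cv2.imread('pics/side1.png');b=cv2.imread('pics/top1.png')
A=cv2.resize(a[120:270,210:310],None,fx=4,fy=4,interpolation=cv2.INTER_CUBIC)
B=cv2.resize(b[100:250,225:385],None,fx=2.5,fy=2.5,interpolation=cv2.INTER_CUBIC)
C=np.zeros((600,800,3),np.uint8);C[:,:400]=A;C[:375,400:]=B
cv2.imwrite('pics/c1.png',C)
```

```text
(no output)
```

View pics/c1.png

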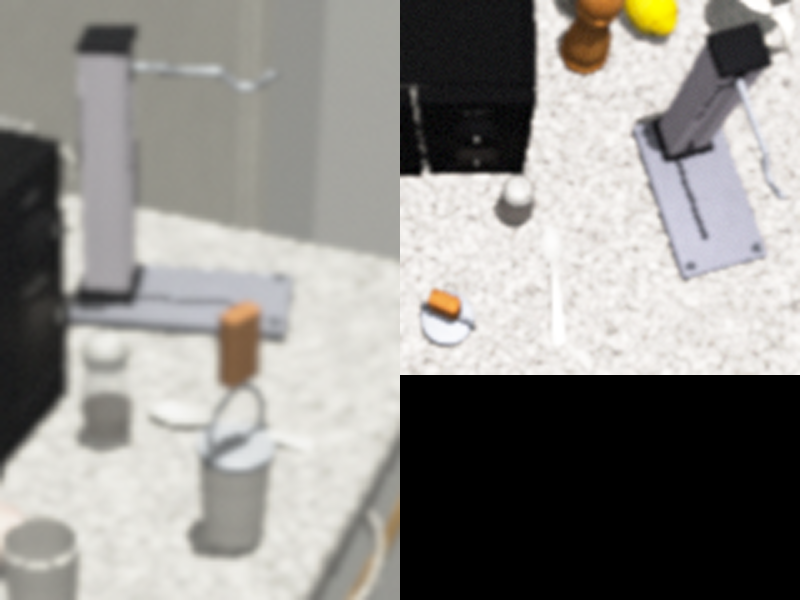

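The crop shows the hook dip at side (271.2,141.2) / top (372,166), its tip at side (278,138.5) / top (378,177), and the orange grip and its wire bail clearly in both views.

Run:
```python
from h import *
np.set_printoptions(precision=1,suppress=True)
s,t=load('side'),load('top')
S=lambda x,y:(x/4+210-.4,y/4+120-.4)
T=lambda x,y:((x-400)/2.5+225-.3,y/2.5+100-.3)
for n,a,b in[('dip',(245,86),(768,163)),('tip',(272,73),(782,193)),('root',(135,66),(738,80)),('column top c',(108,40),(738,50))]:
    print(n,tri(s,S(*a),t,T(*b)))
P=[onz(t,*T(*p),12) for p in[(640,130),(688,277),(762,255)]]
print('plate',P,'yaw of near->far',np.arctan2(*(P[0]-P[1])[1::-1]),'front edge dir',P[2]-P[1])
# side-view plate corners
print([onz(s,*S(*p),12) for p in[(290,277),(285,335),(70,318)]])
def masks(d):
    f=d['frame'];h=cv2.cvtColor(f,cv2.COLOR_RGB2HSV)
    return h
for n,d,box in(('side',s,(255,190,285,220)),('top',t,(230,210,256,240))):
    h=cv2.cvtColor(d['frame'],cv2.COLOR_RGB2HSV)
    m=((h[...,0]<22)&(h[...,1]>110)&(h[...,2]>60)).astype(np.uint8)
    k=np.zeros_like(m);x0,y0,x1,y1=box;k[y0:y1,x0:x1]=1;m*=k
    c=max(cv2.findContours(m,0,1)[0],key=cv2.contourArea)
    print(n,m.sum(),cv2.minAreaRect(c),cv2.boundingRect(c))
    # top face brighter
    q=m*(h[...,2]>185);ys,xs=np.nonzero(q);print('bright',xs.mean() if len(xs) else 0,ys.mean() if len(ys) else 0,len(xs),np.percentile(h[...,2][m>0],[10,50,90]))
```

```text
dip (array([526.3,  -1.4, 207.8]), np.float64(12.724631045357807))
tip (array([500.2,  -6.6, 219.9]), np.float64(1.9655651785432717))
root (array([606. ,  24.9, 220.1]), np.float64(3.356737349351642))
column top c (array([626.7,  29.5, 240.4]), np.float64(1.9607903177499684))
plate [array([635.9,  75.9,  12. ]), array([465.4,  30.4,  12. ]), array([490.3, -52. ,  12. ])] yaw of near->far 0.2605635900838987 front edge dir [ 24.9 -82.4   0. ]
[array([490.7, -51.8,  12. ]), array([461.7,  41.6,  12. ]), array([636.3,  88.6,  12. ])]
side 120 ((269.5, 205.5), (17.0, 7.0), 90.0) (266, 197, 8, 18)
bright 269.8421052631579 198.31578947368422 19 [122.  125.  207.9]
top 98 ((242.4000244140625, 221.20001220703125), (12.521980285644531, 8.049844741821289), 26.56505012512207) (236, 216, 13, 11)
bright 242.5211267605634 220.05633802816902 71 [109. 232. 244.]
```

Run:
```python
from h import *
np.set_printoptions(precision=1,suppress=True)
s,t=load('side'),load('top')
print('griptop',tri(s,(269.8,198.3),t,(242.5,220.)))
for d,(x0,y0,x1,y1),n in((t,(232,212,254,234),'top'),(s,(262,192,280,218),'side')):
    h=cv2.cvtColor(d['frame'],cv2.COLOR_RGB2HSV);q=((h[...,0]<22)&(h[...,1]>110)&(h[...,2]>175)).astype(np.uint8)
    ys,xs=np.nonzero(q[y0:y1,x0:x1]);P=np.array([onz(d,x+x0,y+y0,183)[:2] for x,y in zip(xs,ys)])
    w,v=np.linalg.eigh(np.cov(P.T));a=v[:,1]
    print(n,'centre',P.mean(0),'long axis ang',np.arctan2(a[1],a[0]),'lens',np.sqrt(12*w))
    (c,sz,an)=cv2.minAreaRect(P.astype(np.float32));print(c,sz,an)
# lid and wire in the top view: crop coords lid ellipse approx centre
for p in[(445,318)]: print('lid',onz(t,(p[0]-400)/2.5+225-.3,p[1]/2.5+100-.3,78))
print('lid side',onz(s,236/4+210-.4,446/4+120-.4,78))
print('base side', onz(s,234/4+210-.4,535/4+120-.4,0))
C=np.zeros((480,800,3),np.uint8)
C[:,:400]=cv2.resize(t['frame'][208:244,226:256],(400,480),interpolation=cv2.INTER_NEAREST)[:,:,::-1]
C[:,400:]=cv2.resize(s['frame'][212:260,250:290],(400,480),interpolation=cv2.INTER_NEAREST)[:,:,::-1]
cv2.imwrite('pics/c2.png',C)
```

```text
griptop (array([410.4, 291. , 180.2]), np.float64(1.1092121892816071))
top centre [410.3 291. ] long axis ang 1.1480446480193487 lens [13.6 27. ]
(410.2302551269531, 290.7417297363281) (27.315542221069336, 13.66814136505127) 66.84516906738281
side centre [408.1 295.5] long axis ang 1.2546238498750506 lens [10.9 22.9]
(409.023681640625, 295.4122314453125) (22.267019271850586, 10.654853820800781) 66.61520385742188
lid [410.  294.1  78. ]
lid side [409.  294.2  78. ]
base side [409.  292.3   0. ]
```

View pics/c2.png

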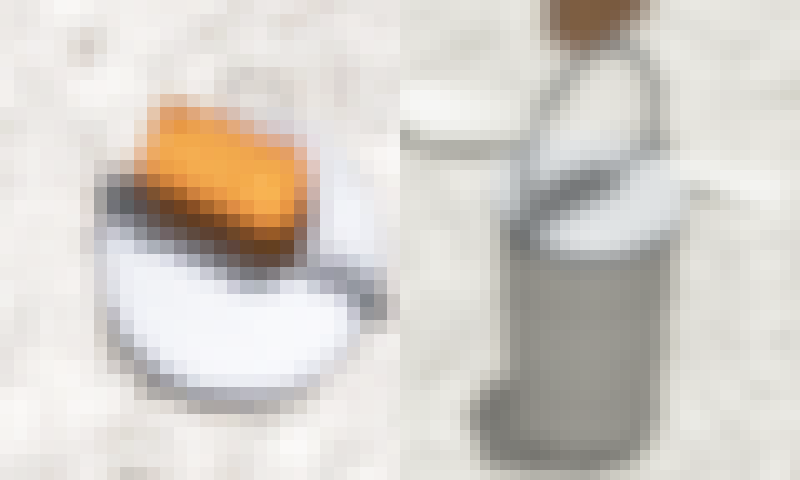

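The canister stands at about (410, 292), with its bail along 66.5° and the grip top at about z 182. The seat is at about (520,-1.5,208) with the stand yaw about 0.26 rad. Next, a helper to turn world waypoints into tool rows.

```bash
cat > plan.py <<'E'
import sys
from h import *
# usage: plan.py x y z yaw n ... ; prints the per-row shift/turn (yaw = angle of tool y)
s=telemetry.sense();R=np.array(s['eef_rot']);p=np.array(s['tcp_pos']);yaw=np.arctan2(R[1,1],R[0,1])
print('t',round(s['t'],2),'p',p.round(1),'yaw',yaw.round(3),'tilt',R[:2,2].round(4),'q',s['joint_pos'].round(2),'F',np.round(s['contact_force'],1),'op',round(s['opening'],1))
a=list(map(float,sys.argv[1:]))
for i in range(0,len(a),5):
    q=np.array(a[i:i+3]);n=int(a[i+4]);dy=(a[i+3]-yaw)/n;d=(q-p)/n
    for k in range(n):
        c,sn=np.cos(yaw),np.sin(yaw)  # y=(c,s) x=(-s,c) with z down
        x=np.array([-sn,c,0])
        print('%.0f %.0f %.0f 0 0 %.3f 0;'%(d@x,d@np.array([c,sn,0]),-d[2],-dy),end=' ')
        yaw+=dy
    p=q;print()
E
python3 plan.py 320 -430 420 -1.322 4  430 0 420 -1.322 8 410 292 320 -0.41 8
```

```text
t 0.1 p [ 153.9 -605.1  247.4] yaw -1.322 tilt [-0.0001  0.0019] q [-1.5   0.53  1.43  0.    1.18 -0.18] F [0.3 1.2 0.6] op 85.4
51 -32 -43 0 0 -0.000 0; 51 -32 -43 0 0 -0.000 0; 51 -32 -43 0 0 -0.000 0; 51 -32 -43 0 0 -0.000 0; 
27 -49 -0 0 0 0.000 0; 27 -49 -0 0 0 0.000 0; 27 -49 -0 0 0 0.000 0; 27 -49 -0 0 0 0.000 0; 27 -49 -0 0 0 0.000 0; 27 -49 -0 0 0 0.000 0; 27 -49 -0 0 0 0.000 0; 27 -49 -0 0 0 0.000 0; 
7 -36 12 0 0 -0.114 0; 11 -35 12 0 0 -0.114 0; 15 -34 12 0 0 -0.114 0; 18 -32 12 0 0 -0.114 0; 22 -29 12 0 0 -0.114 0; 25 -27 12 0 0 -0.114 0; 28 -24 12 0 0 -0.114 0; 30 -20 12 0 0 -0.114 0;
```

Emit:
arm_command(targets="41 -26 -35 0 0 0 0;41 -26 -35 0 0 0 0;41 -26 -35 0 0 0 0;41 -26 -35 0 0 0 0;41 -26 -35 0 0 0 0;27 -49 0 0 0 0 0;27 -49 0 0 0 0 0;27 -49 0 0 0 0 0")

```text
t: 1.1
tcp_pos: [363.0, -264.8, 423.0]
eef_rot: [[0.969, 0.246, -0.0], [0.246, -0.969, 0.001], [0.0, -0.001, -1.0]]
contact_force: [0.2, 0.0, 0.1]
opening: 85.5
grasp_force: 0.0
```

Emit:
arm_command(targets="27 -49 0 0 0 0 0;27 -49 0 0 0 0 0;27 -49 0 0 0 0 0;27 -49 0 0 0 0 0;27 -49 0 0 0 0 0;0 0 0 0 0 0 0")

```text
t: 1.85
tcp_pos: [433.2, 7.4, 423.0]
eef_rot: [[0.967, 0.253, -0.001], [0.253, -0.967, 0.001], [-0.0, -0.001, -1.0]]
contact_force: [0.1, -0.6, 0.4]
opening: 85.5
grasp_force: 0.0
```

```bash
python3 plan.py 410 292 300 -0.41 8
```

```text
t 1.85 p [433.2   7.4 423. ] yaw -1.315 tilt [-0.0007  0.0011] q [-0.24  0.07  1.61  0.    1.46  1.07] F [ 0.1 -0.6  0.4] op 85.5
6 -35 15 0 0 -0.113 0; 10 -34 15 0 0 -0.113 0; 14 -33 15 0 0 -0.113 0; 18 -31 15 0 0 -0.113 0; 21 -29 15 0 0 -0.113 0; 24 -26 15 0 0 -0.113 0; 27 -23 15 0 0 -0.113 0; 29 -20 15 0 0 -0.113 0;
```

Emit:
arm_command(targets="6 -35 15 0 0 -0.113 0;10 -34 15 0 0 -0.113 0;14 -33 15 0 0 -0.113 0;18 -31 15 0 0 -0.113 0;21 -29 15 0 0 -0.113 0;24 -26 15 0 0 -0.113 0;27 -23 15 0 0 -0.113 0;29 -20 15 0 0 -0.113 0")

```text
t: 2.85
tcp_pos: [413.7, 287.6, 302.6]
eef_rot: [[0.404, 0.915, -0.0], [0.915, -0.404, -0.001], [-0.001, 0.0, -1.0]]
contact_force: [-0.5, 0.0, 0.1]
opening: 85.2
grasp_force: 0.0
```

```bash
python3 plan.py 410 292.5 200 -0.41 4 410 292.5 161 -.41 3
```

```text
t 2.85 p [413.7 287.6 302.6] yaw -0.416 tilt [-0.0002 -0.0008] q [ 0.39  0.3   1.66 -0.    1.18  0.8 ] F [-0.5  0.   0.1] op 85.2
1 -1 26 0 0 -0.001 0; 1 -1 26 0 0 -0.001 0; 1 -1 26 0 0 -0.001 0; 1 -1 26 0 0 -0.001 0; 
0 0 13 0 0 -0.000 0; 0 0 13 0 0 -0.000 0; 0 0 13 0 0 -0.000 0;
```

Emit:
arm_command(targets="0 0 25 0 0 0 0;0 0 25 0 0 0 0;0 0 25 0 0 0 0;0 0 20 0 0 0 0;0 0 0 0 0 0 0;0 0 0 0 0 0 0")

```text
t: 3.6
tcp_pos: [414.0, 287.3, 208.8]
eef_rot: [[0.407, 0.914, 0.001], [0.914, -0.407, 0.0], [0.0, 0.001, -1.0]]
contact_force: [-0.4, 0.2, -0.3]
opening: 85.8
grasp_force: 0.0
```

```bash
python3 plan.py 410 292.5 161 -.41 4; python3 -c "
from h import *
grab('top','top2.png');grab('side','side2.png')
s,t=load('side'),load('top')
C=np.zeros((480,800,3),np.uint8)
C[:,:400]=cv2.resize(t['frame'][192:252,218:268],(400,480),interpolation=2)[:,:,::-1]
C[:,400:]=cv2.resize(s['frame'][160:256,230:310],(400,480),interpolation=2)[:,:,::-1]
cv2.imwrite('pics/c3.png',C)"
```

```text
t 3.6 p [414.  287.3 208.8] yaw -0.419 tilt [0.0008 0.0002] q [ 0.38  0.42  1.78 -0.    0.94  0.8 ] F [-0.4  0.2 -0.3] op 85.8
1 -1 12 0 0 -0.002 0; 1 -1 12 0 0 -0.002 0; 1 -1 12 0 0 -0.002 0; 1 -1 12 0 0 -0.002 0;
```

View pics/c3.png

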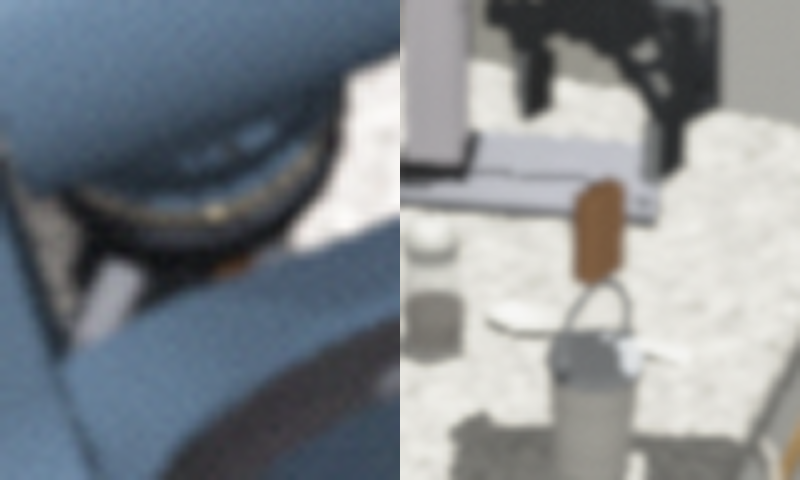

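The side view shows the open fingers straddling the grip (grip at crop 598,230; fingers at 535,85 and 670,150). I'll centre and go down.

Emit:
arm_command(targets="3 -6 6 0 0 0 0;0 0 14 0 0 0 0;0 0 14 0 0 0 0;0 0 13 0 0 0 0;0 0 0 0 0 0 0;0 0 0 0 0 0 0;0 0 0 0 0 0 120;0 0 0 0 0 0 150")

```text
t: 4.7
tcp_pos: [409.3, 293.0, 161.7]
eef_rot: [[0.406, 0.914, 0.001], [0.914, -0.406, 0.0], [0.001, 0.001, -1.0]]
contact_force: [0.8, -0.6, -0.7]
opening: 51.8
grasp_force: 0.0
```

Emit:
arm_command(targets="0 0 0 0 0 0 180;0 0 0 0 0 0 210;0 0 0 0 0 0 240;0 0 0 0 0 0 255;0 0 0 0 0 0 255;0 0 0 0 0 0 255")

```text
t: 5.45
tcp_pos: [409.4, 292.9, 161.6]
eef_rot: [[0.406, 0.914, 0.001], [0.914, -0.406, 0.0], [0.001, 0.001, -1.0]]
contact_force: [0.2, 0.1, 3.2]
opening: 15.3
grasp_force: 58.7
```

Emit:
arm_command(targets="0 0 -10 0 0 0 255;0 0 -20 0 0 0 255;0 0 -30 0 0 0 255;0 0 -30 0 0 0 255;0 0 -20 0 0 0 255;0 0 0 0 0 0 255;0 0 0 0 0 0 255;0 0 0 0 0 0 255")

```text
t: 6.45
tcp_pos: [407.9, 292.4, 269.8]
eef_rot: [[0.406, 0.914, -0.004], [0.914, -0.406, -0.001], [-0.003, -0.003, -1.0]]
contact_force: [0.8, 0.6, -6.0]
opening: 15.4
grasp_force: 59.1
```

```bash
python3 plan.py 410 100 310 -.0 8 420 -30 310 .26 6; python3 -c "
from h import *
grab('top','top3.png');grab('side','side3.png')"
```

```text
t 6.45 p [407.9 292.4 269.8] yaw -0.418 tilt [-0.0036 -0.0014] q [0.4  0.34 1.71 0.   1.1  0.82] F [ 0.8  0.6 -6. ] op 15.4
-22 10 -5 0 0 -0.052 0; -22 9 -5 0 0 -0.052 0; -23 8 -5 0 0 -0.052 0; -23 6 -5 0 0 -0.052 0; -23 5 -5 0 0 -0.052 0; -24 4 -5 0 0 -0.052 0; -24 3 -5 0 0 -0.052 0; -24 2 -5 0 0 -0.052 0; 
-22 2 -0 0 0 -0.043 0; -22 1 -0 0 0 -0.043 0; -22 -0 -0 0 0 -0.043 0; -22 -1 -0 0 0 -0.043 0; -22 -2 -0 0 0 -0.043 0; -22 -3 -0 0 0 -0.043 0;
```

View pics/side3.png

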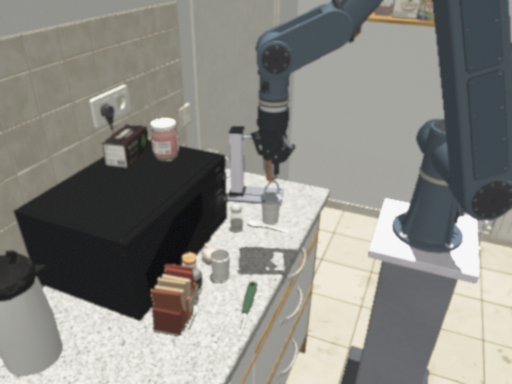

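The canister hangs straight in the gripper (grip at 269,170, body at 271,208) and weighs about 6 N. I'll go to the pre-hook point, 75 mm ahead of the seat.

```bash
python3 plan.py 446.5 -21 272 .265 16
```

```text
t 6.55 p [408.4 292.6 270.2] yaw -0.418 tilt [-0.0023 -0.0009] q [0.4  0.34 1.71 0.   1.1  0.82] F [ 0.3 -0.2 -5.8] op 15.7
-17 10 -0 0 0 -0.043 0; -17 9 -0 0 0 -0.043 0; -18 9 -0 0 0 -0.043 0; -18 8 -0 0 0 -0.043 0; -18 7 -0 0 0 -0.043 0; -19 6 -0 0 0 -0.043 0; -19 6 -0 0 0 -0.043 0; -19 5 -0 0 0 -0.043 0; -19 4 -0 0 0 -0.043 0; -20 3 -0 0 0 -0.043 0; -20 2 -0 0 0 -0.043 0; -20 1 -0 0 0 -0.043 0; -20 1 -0 0 0 -0.043 0; -20 -0 -0 0 0 -0.043 0; -20 -1 -0 0 0 -0.043 0; -20 -2 -0 0 0 -0.043 0;
```

Emit:
arm_command(targets="-17 10 0 0 0 -0.043 255;-17 9 0 0 0 -0.043 255;-18 9 0 0 0 -0.043 255;-18 8 0 0 0 -0.043 255;-18 7 0 0 0 -0.043 255;-19 6 0 0 0 -0.043 255;-19 6 0 0 0 -0.043 255;-19 5 0 0 0 -0.043 255")

```text
t: 7.55
tcp_pos: [428.6, 135.9, 271.0]
eef_rot: [[0.073, 0.997, -0.001], [0.997, -0.073, 0.0], [-0.0, -0.001, -1.0]]
contact_force: [0.1, 0.1, -5.4]
opening: 15.3
grasp_force: 59.2
```

Emit:
arm_command(targets="-19 4 0 0 0 -0.043 255;-20 3 0 0 0 -0.043 255;-20 2 0 0 0 -0.043 255;-20 1 0 0 0 -0.043 255;-20 1 0 0 0 -0.043 255;-20 0 0 0 0 -0.043 255;-20 -1 0 0 0 -0.043 255;-20 -2 0 0 0 -0.043 255")

```text
t: 8.55
tcp_pos: [448.9, -22.7, 271.0]
eef_rot: [[-0.268, 0.963, -0.001], [0.963, 0.268, 0.0], [0.0, -0.001, -1.0]]
contact_force: [0.5, -0.2, -5.5]
opening: 15.3
grasp_force: 59.2
```

Emit:
arm_command(targets="0 0 0 0 0 0 255;0 0 0 0 0 0 255;0 0 0 0 0 0 255")

```text
t: 8.93
tcp_pos: [448.6, -21.3, 271.1]
eef_rot: [[-0.267, 0.964, -0.001], [0.964, 0.267, 0.001], [0.001, -0.001, -1.0]]
contact_force: [0.6, -0.0, -6.7]
opening: 15.3
grasp_force: 59.3
```

```bash
python3 plan.py 446.5 -21 272 .265 1;  python3 -c "
from h import *
grab('top','top4.png');grab('side','side4.png')
s,t=load('side'),load('top')
C=np.zeros((600,800,3),np.uint8)
C[:,:400]=cv2.resize(t['frame'][115:235,320:400],(400,600),interpolation=2)[:,:,::-1]
C[:,400:]=cv2.resize(s['frame'][100:220,225:305],(400,600),interpolation=2)[:,:,::-1]
cv2.imwrite('pics/c4.png',C)"
```

```text
t 8.93 p [448.6 -21.3 271.1] yaw 0.271 tilt [-0.0007  0.0006] q [-0.3   0.26  1.83  0.    1.06 -0.57] F [ 0.6 -0.  -6.7] op 15.3
1 -2 -1 0 0 0.006 0;
```

View pics/c4.png

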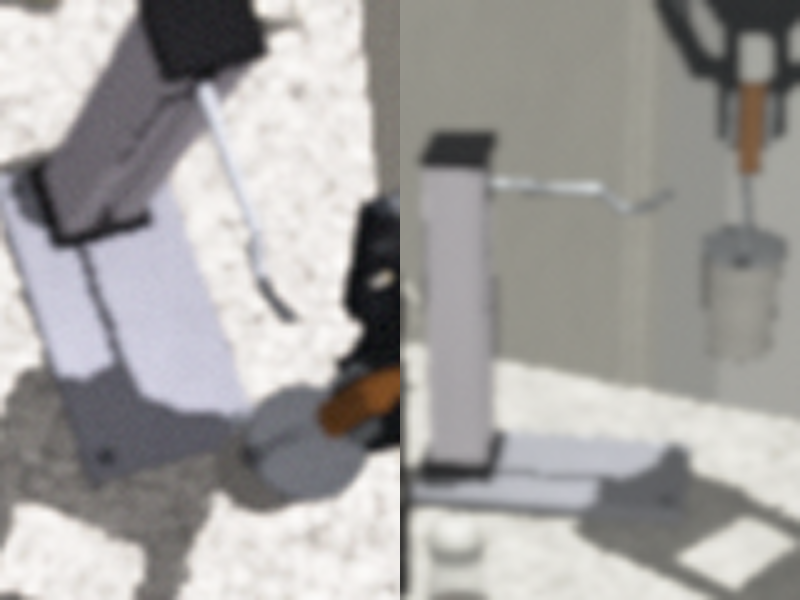

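The side half shows the hook dip at crop (632,207), the tip at (672,193) and the bail edge-on at (747,200) under the grip (bottom at 750,172). In the top half the hook runs from (205,85) to its tip (290,318), with the lid at (305,443).

Run:
```python
from h import *
np.set_printoptions(precision=1,suppress=True)
s,t=load('side'),load('top')
S=lambda x,y:((x-400)/5+225-.4,y/5+100-.4)
T=lambda x,y:(x/5+320-.4,y/5+115-.4)
a=.265;ex=np.array([np.cos(a),np.sin(a),0]);ey=np.array([-np.sin(a),np.cos(a),0]);O=np.array([448.6,-21.3,0])
rel=lambda P:np.array([(P-O)@ex,(P-O)@ey,P[2]])
print('side px onto the vertical plane through TCP: along, -, z')
for n,p in dict(dip_top=(632,204),tip=(672,191),arm=(600,183),root=(497,178),gripbot=(750,173),lid=(745,243),gripmid=(751,130)).items():
    print(n,rel(onplane(s,*S(*p),O,ey)))
print('top px on z plane')
for n,p,z in(('root',(205,85),216),('mid',(232,170),216),('armend',(255,245),216),('dip',(263,280),205),('tip',(292,319),218)):
    print(n,rel(onz(t,*T(*p),z)))
print('lid tri',[rel(x) if i==0 else x for i,x in enumerate(tri(s,S(745,243),t,T(305,443)))])
print('lid top z', rel(onz(t,*T(305,443),271.1-161.6+78)))
```

```text
side px onto the vertical plane through TCP: along, -, z
dip_top [ 73.5  -0.  209.3]
tip [ 48.3  -0.  219.9]
arm [ 94.4  -0.  222.3]
root [160.8   0.  221.5]
gripbot [ -0.4   0.  235.4]
lid [  0.1  -0.  187.3]
gripmid [  0.6   0.  264. ]
top px on z plane
root [167.   -0.1 216. ]
mid [124.8   1.5 216. ]
armend [ 88.6   3.4 216. ]
dip [ 74.5   0.9 205. ]
tip [ 51.5  -0.1 218. ]
lid tri [array([  0.3,   1.5, 188. ]), np.float64(0.6305683369865243)]
lid top z [  0.7   1.3 187.5]
```

Everything agrees: the seat is about 73 mm ahead with under 1 mm lateral offset, and the bail clears the tip by 10 mm. Advancing.

Emit:
arm_command(targets="0 5 0 0 0 0 255;0 10 0 0 0 0 255;0 10 0 0 0 0 255;0 12 0 0 0 0 255;0 12 0 0 0 0 255;0 12 0 0 0 0 255;0 8 0 0 0 0 255;0 4 0 0 0 0 255")

```text
t: 10.02
tcp_pos: [519.8, -2.5, 271.2]
eef_rot: [[-0.267, 0.964, -0.0], [0.964, 0.267, -0.0], [0.0, -0.0, -1.0]]
contact_force: [0.2, 0.8, -5.1]
opening: 15.1
grasp_force: 59.3
```

Emit:
arm_command(targets="0 0 0 0 0 0 255;0 0 3 0 0 0 255;0 0 4 0 0 0 255;0 0 4 0 0 0 255;0 0 0 0 0 0 255;0 0 0 0 0 0 255;0 0 0 0 0 0 255")

```text
t: 10.9
tcp_pos: [519.5, -2.7, 260.5]
eef_rot: [[-0.267, 0.964, 0.0], [0.964, 0.267, -0.0], [-0.0, 0.0, -1.0]]
contact_force: [-0.5, -0.4, -6.5]
opening: 15.4
grasp_force: 59.2
```

```bash
python3 plan.py;  python3 - <<'E'
from h import *
for i in range(6): print(telemetry.sense()['contact_force'].round(2),end=' '); imaging.get_image('side') if i%2 else 0
grab('top','top5.png');grab('side','side5.png')
s,t=load('side'),load('top')
C=np.zeros((600,800,3),np.uint8)
C[:,:400]=cv2.resize(t['frame'][115:235,320:400],(400,600),interpolation=2)[:,:,::-1]
C[:,400:]=cv2.resize(s['frame'][100:220,225:305],(400,600),interpolation=2)[:,:,::-1]
cv2.imwrite('pics/c5.png',C)
E
```

```text
t 10.9 p [519.5  -2.7 260.5] yaw 0.27 tilt [ 0.0004 -0.0001] q [-0.22  0.37  1.68 -0.    1.09 -0.49] F [-0.5 -0.4 -6.5] op 15.4
[-0.46 -0.37 -6.53] [-0.46 -0.37 -6.53] [ 0.4   0.08 -6.23] [ 0.4   0.08 -6.23] [ 0.66 -0.66 -4.64] [ 0.66 -0.66 -4.64]
```

View pics/c5.png

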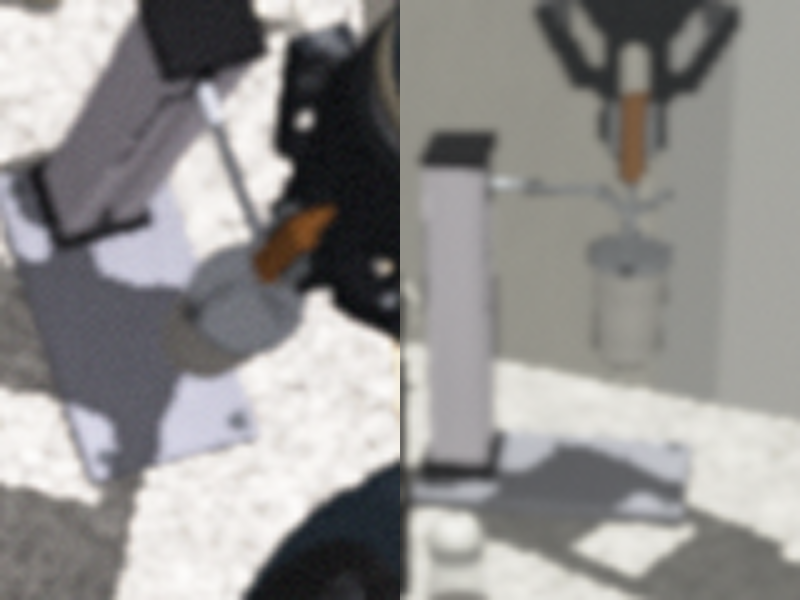

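The bail peak sits straight above the dip (632,205), with the tip (672,193) through the opening. Lowering, gently through the contact.

Emit:
arm_command(targets="0 0 3 0 0 0 255;0 0 3 0 0 0 255;0 0 2 0 0 0 255;0 0 1 0 0 0 255;0 0 1 0 0 0 255;0 0 1 0 0 0 255;0 0 1 0 0 0 255;0 0 1 0 0 0 255")

```text
t: 12.15
tcp_pos: [519.4, -2.6, 247.3]
eef_rot: [[-0.267, 0.964, 0.0], [0.964, 0.267, -0.0], [-0.0, 0.0, -1.0]]
contact_force: [-0.6, -0.1, -5.3]
opening: 15.0
grasp_force: 59.2
```

Emit:
arm_command(targets="0 0 1 0 0 0 255;0 0 1 0 0 0 255;0 0 1 0 0 0 255;0 0 1 0 0 0 255;0 0 1 0 0 0 255;0 0 1 0 0 0 255;0 0 1 0 0 0 255;0 0 2 0 0 0 255")

```text
t: 13.15
tcp_pos: [519.4, -2.6, 238.3]
eef_rot: [[-0.267, 0.964, 0.0], [0.964, 0.267, -0.0], [-0.0, 0.0, -1.0]]
contact_force: [0.1, 0.1, -3.6]
opening: 15.4
grasp_force: 59.4
```

Emit:
arm_command(targets="0 0 2 0 0 0 255;0 0 2 0 0 0 255;0 0 2 0 0 0 255;0 0 2 0 0 0 255;0 0 2 0 0 0 255;0 0 2 0 0 0 255;0 0 2 0 0 0 255;0 0 2 0 0 0 255")

```text
t: 14.15
tcp_pos: [519.4, -2.6, 222.3]
eef_rot: [[-0.267, 0.964, 0.0], [0.964, 0.267, -0.0], [-0.0, 0.0, -1.0]]
contact_force: [-0.4, -0.2, -2.0]
opening: 15.3
grasp_force: 59.5
```

```bash
cat > f.py <<'E'
from h import *
F=[]
for i in range(16): F.append(telemetry.sense()['contact_force']); imaging.get_image('side')
F=np.array(F);print(F.mean(0).round(2),F.std(0).round(2),telemetry.sense()['tcp_pos'].round(1),telemetry.sense()['t'])
E
python3 f.py
```

```text
[-0.16  0.42 -2.34] [0.46 0.46 0.37] [519.4  -2.6 222.3] 14.95
```

Emit:
arm_command(targets="0 0 2 0 0 0 255;0 0 2 0 0 0 255;0 0 2 0 0 0 255;0 0 2 0 0 0 255;0 0 2 0 0 0 255;0 0 2 0 0 0 255;0 0 1 0 0 0 255;0 0 1 0 0 0 255")

```text
t: 15.95
tcp_pos: [519.4, -2.6, 208.3]
eef_rot: [[-0.267, 0.964, 0.0], [0.964, 0.267, -0.0], [-0.0, 0.0, -1.0]]
contact_force: [-0.7, 0.6, -0.2]
opening: 15.4
grasp_force: 59.9
```

```bash
python3 f.py;python3 f.py
```

```text
[-0.46  1.07 -0.35] [0.63 0.51 0.39] [519.4  -2.6 208.3] 16.75
[-0.02  0.96 -0.31] [0.36 0.49 0.52] [519.4  -2.6 208.3] 17.55
```

Emit:
arm_command(targets="0.5 0 1 0 0 0 255;0.5 0 1 0 0 0 255;0.5 0 0.4 0 0 0 255;0 0 0 0 0 0 255")

```text
t: 18.05
tcp_pos: [518.9, -1.0, 205.9]
eef_rot: [[-0.267, 0.964, 0.0], [0.964, 0.267, 0.0], [0.0, 0.0, -1.0]]
contact_force: [-0.0, 0.6, 0.3]
opening: 15.2
grasp_force: 60.0
```

```bash
python3 f.py;python3 f.py
```

```text
[ 0.17  1.13 -0.14] [0.37 0.59 0.35] [518.9  -1.1 205.9] 18.85
[ 0.15  2.05 -0.22] [0.61 0.47 0.53] [518.9  -1.1 205.9] 19.65
```

```bash
python3 f.py
python3 - <<'E'
from h import *
print(telemetry.sense()['ft_torque'].round(2))
grab('top','top6.png');grab('side','side6.png')
s,t=load('side'),load('top')
C=np.zeros((600,800,3),np.uint8)
C[:,:400]=cv2.resize(t['frame'][115:235,320:400],(400,600),interpolation=2)[:,:,::-1]
C[:,400:]=cv2.resize(s['frame'][110:200,240:300],(400,600),interpolation=2)[:,:,::-1]
cv2.imwrite('pics/c6.png',C)
E
```

```text
[ 0.25  1.96 -0.03] [0.51 0.41 0.36] [518.9  -1.2 205.9] 20.45
[ 0.49 -0.06  0.03]
```

View pics/c6.png

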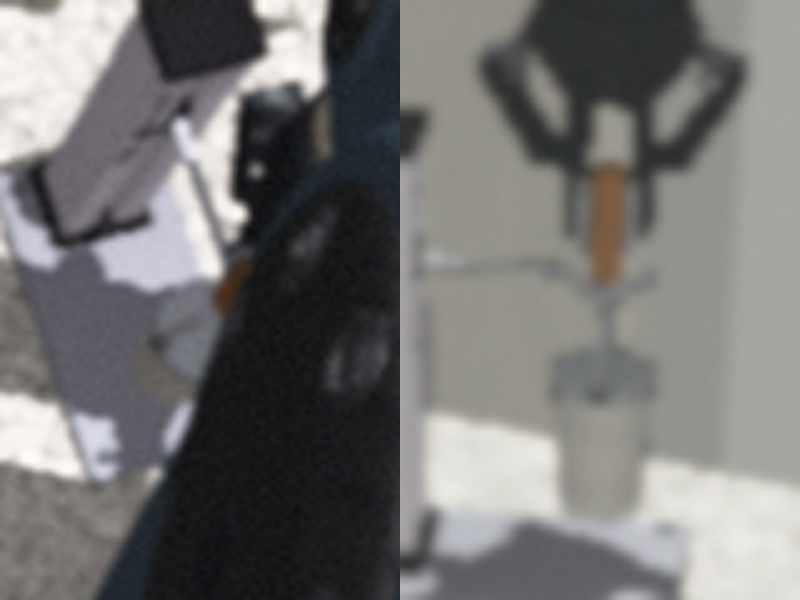

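The bail lies in the dip and the hook is down about 42 mm, but there is a side force of about 2 N. I'll probe its sense with a 1 mm shift.

Emit:
arm_command(targets="-0.5 0 0 0 0 0 255;-0.5 0 0 0 0 0 255;-0.5 0 0 0 0 0 255;0 0 0 0 0 0 255")

```text
t: 21.05
tcp_pos: [519.0, -1.6, 205.8]
eef_rot: [[-0.266, 0.964, -0.001], [0.964, 0.266, 0.002], [0.002, -0.0, -1.0]]
contact_force: [0.4, 6.1, 0.0]
opening: 15.5
grasp_force: 60.1
```

```bash
sed -i 's/^print/&/' f.py; python3 f.py; python3 -c "
from h import *
print(telemetry.sense()['ft_torque'].round(2))"
```

```text
[ 0.12  6.23 -0.08] [0.58 0.55 0.45] [519.   -1.6 205.8] 21.85
[ 1.21 -0.05 -0.01]
```

Emit:
arm_command(targets="-0.5 0 0 0 0 0 255;-0.5 0 0 0 0 0 255;0 0 0 0 0 0 255;0 0 0 0 0 0 255")

```text
t: 22.35
tcp_pos: [519.0, -1.8, 205.7]
eef_rot: [[-0.266, 0.964, -0.001], [0.964, 0.266, 0.004], [0.004, -0.0, -1.0]]
contact_force: [-0.1, 8.1, 0.7]
opening: 15.6
grasp_force: 60.1
```

```bash
python3 f.py; python3 -c "
from h import *
print(telemetry.sense()['ft_torque'].round(2))"
```

```text
[ 0.45  8.   -0.08] [0.45 0.49 0.42] [519.   -1.8 205.7] 23.15
[ 1.6  -0.05 -0.03]
```

Shifting to −x presses sideways harder, so the bail is bearing against the hook. Backing out the other way.

Emit:
arm_command(targets="0.5 0 0 0 0 0 255;0.5 0 0 0 0 0 255;0.5 0 0 0 0 0 255;0.5 0 0 0 0 0 255;0.5 0 0 0 0 0 255;0.3 0 0 0 0 0 255;0 0 0 0 0 0 255;0 0 0 0 0 0 255")

```text
t: 24.15
tcp_pos: [518.9, -1.1, 205.9]
eef_rot: [[-0.267, 0.964, 0.0], [0.964, 0.267, -0.0], [-0.0, 0.0, -1.0]]
contact_force: [0.3, 3.4, 0.4]
opening: 15.2
grasp_force: 60.1
```

```bash
python3 f.py; python3 f.py; python3 -c "
from h import *
s=telemetry.sense();print(s['ft_torque'].round(2),s['eef_rot'].round(4))"
```

```text
[0.27 1.63 0.3 ] [0.42 0.65 0.41] [518.9  -1.  205.9] 24.95
[0.34 0.82 0.04] [0.36 0.43 0.44] [518.9  -0.9 205.9] 25.75
[ 0.11 -0.01  0.  ] [[-2.667e-01  9.638e-01  1.000e-04]
 [ 9.638e-01  2.667e-01 -1.000e-04]
 [-1.000e-04  0.000e+00 -1.000e+00]]
```

Emit:
arm_command(targets="0.1 0 0 0 0 0 255;0.1 0 0 0 0 0 255;0 0 0 0 0 0 255;0 0 0 0 0 0 255;0 0 0 0 0 0 255;0 0 0 0 0 0 255;0 0 0 0 0 0 255;0 0 0 0 0 0 255")

```text
t: 26.75
tcp_pos: [518.8, -0.7, 205.9]
eef_rot: [[-0.267, 0.964, 0.0], [0.964, 0.267, 0.0], [0.0, 0.0, -1.0]]
contact_force: [-0.1, 0.6, -0.3]
opening: 15.2
grasp_force: 60.1
```

```bash
python3 f.py; python3 -c "
from h import *
s=telemetry.sense();print(s['ft_torque'].round(2))"
```

```text
[ 0.37  0.65 -0.01] [0.54 0.35 0.32] [518.8  -0.7 205.9] 27.55
[ 0.17 -0.05  0.  ]
```

The vertical force is zero and the side force is small. Releasing.

Emit:
arm_command(targets="0 0 0 0 0 0 235;0 0 0 0 0 0 222;0 0 0 0 0 0 214;0 0 0 0 0 0 207;0 0 0 0 0 0 200;0 0 0 0 0 0 190;0 0 0 0 0 0 175;0 0 0 0 0 0 150")

```text
t: 28.55
tcp_pos: [518.7, -0.7, 205.9]
eef_rot: [[-0.267, 0.964, -0.0], [0.964, 0.267, 0.0], [0.0, -0.0, -1.0]]
contact_force: [-0.2, -0.4, -0.2]
opening: 35.2
grasp_force: 0.0
```

Emit:
arm_command(targets="0 0 0 0 0 0 120;0 0 0 0 0 0 80;0 0 0 0 0 0 50;0 0 0 0 0 0 50;0 0 0 0 0 0 50")

```text
t: 29.18
tcp_pos: [518.8, -0.7, 205.9]
eef_rot: [[-0.267, 0.964, -0.0], [0.964, 0.267, 0.0], [0.0, -0.0, -1.0]]
contact_force: [-0.2, -0.0, 0.5]
opening: 68.7
grasp_force: 0.0
```

```bash
python3 f.py; python3 -c "
from h import *
s=telemetry.sense();print(s['ft_torque'].round(2),s['opening'])
d=grab('side','side7.png');h=cv2.cvtColor(d['frame'],cv2.COLOR_RGB2HSV)
for n in('side6','side7'):
    h=cv2.cvtColor(cv2.imread('pics/'+n+'.png'),cv2.COLOR_BGR2HSV)[130:165,255:290]
    ys,xs=np.nonzero((h[...,0]<22)&(h[...,1]>110)&(h[...,2]>60));print(n,xs.mean()+255,ys.mean()+130,ys.max()+130,len(xs))"
```

```text
[-0.01  0.01 -0.01] 68.75643593569389Traceback (most recent call last):
  File "f.py", line 3, in <module>
    for i in range(16): F.append(telemetry.sense()['contact_force']); imaging.get_image('side')
                                                                      ~~~~~~~~~~~~~~~~~^^^^^^^^
ValueError: 200 camera calls are used up
Traceback (most recent call last):
  File "h.py", line 4, in grab
    d=imaging.get_image(n); cv2.imwrite('pics/'+f,d['frame'][:,:,::-1]);
ValueError: 200 camera calls are used up
```

The fingers are off and the camera budget is spent. I'll retreat straight up and let it settle.

Emit:
arm_command(targets="0 0 -4 0 0 0 50;0 0 -10 0 0 0 50;0 0 -15 0 0 0 50;0 0 -20 0 0 0 50;0 0 -25 0 0 0 50;0 0 -25 0 0 0 50;0 0 -25 0 0 0 50;0 0 -20 0 0 0 50")

```text
t: 30.62
tcp_pos: [519.0, -0.7, 352.4]
eef_rot: [[-0.267, 0.964, 0.003], [0.964, 0.267, -0.001], [-0.001, 0.002, -1.0]]
contact_force: [0.2, -0.1, 0.2]
opening: 68.8
grasp_force: 0.0
```

Emit:
arm_command(targets="0 0 0 0 0 0 50;0 0 0 0 0 0 50;0 0 0 0 0 0 50;0 0 0 0 0 0 50;0 0 0 0 0 0 50;0 0 0 0 0 0 50;0 0 0 0 0 0 50;0 0 0 0 0 0 50")

```text
t: 31.62
tcp_pos: [518.8, -0.7, 350.0]
eef_rot: [[-0.267, 0.964, 0.0], [0.964, 0.267, -0.0], [-0.0, 0.0, -1.0]]
contact_force: [-0.2, 0.0, 0.2]
opening: 68.5
grasp_force: 0.0
```

Emit:
arm_command(targets="0 0 0 0 0 0 50;0 0 0 0 0 0 50;0 0 0 0 0 0 50;0 0 0 0 0 0 50;0 0 0 0 0 0 50;0 0 0 0 0 0 50;0 0 0 0 0 0 50;0 0 0 0 0 0 50")

```text
t: 32.62
tcp_pos: [518.8, -0.7, 349.9]
eef_rot: [[-0.267, 0.964, -0.0], [0.964, 0.267, 0.0], [0.0, -0.0, -1.0]]
contact_force: [-0.4, -0.4, -0.4]
opening: 68.5
grasp_force: 0.0
```

Emit:
arm_command(targets="0 0 0 0 0 0 50;0 0 0 0 0 0 50;0 0 0 0 0 0 50;0 0 0 0 0 0 50;0 0 0 0 0 0 50;0 0 0 0 0 0 50;0 0 0 0 0 0 50;0 0 0 0 0 0 50")

```text
t: 33.62
tcp_pos: [518.8, -0.7, 349.9]
eef_rot: [[-0.267, 0.964, -0.0], [0.964, 0.267, -0.0], [-0.0, -0.0, -1.0]]
contact_force: [-0.5, 0.0, -0.1]
opening: 68.6
grasp_force: 0.0
```

Emit:
arm_command(targets="0 0 0 0 0 0 50;0 0 0 0 0 0 50;0 0 0 0 0 0 50;0 0 0 0 0 0 50;0 0 0 0 0 0 50;0 0 0 0 0 0 50;0 0 0 0 0 0 50;0 0 0 0 0 0 50")

```text
t: 34.62
tcp_pos: [518.8, -0.7, 349.9]
eef_rot: [[-0.267, 0.964, 0.0], [0.964, 0.267, -0.0], [-0.0, -0.0, -1.0]]
contact_force: [0.2, -0.2, -1.1]
opening: 68.7
grasp_force: 0.0
```

```bash
python3 -c "
from rig import manip
print(manip.job_done())"
```

```text
the job is handed in; nothing more can be done
None
```

I hung the canister on the hook, let go once the gripper's vertical force read about zero (weight about 5.8 N, hook down about 42 mm), and handed the job in at about 35 s; no verdict came back, and with the camera calls used up I couldn't check the final hang by picture.

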